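# Clear the saddle weight, then hold the inspection door at the pointer

## Task

Take the U-shaped saddle weight off the gear case's inspection door and hang it astride the free-standing bar, left hanging there by itself, before the door is opened. Then lift the door by the lug on its front edge until it lies in line with the pointer arm beside it, and finish while still holding it there at rest (it falls shut if let go). Do not shift the pointer arm, and leave the tape measure and the piston where they are.

Things in the scene. Friction and masses are not known exactly. Their poses are not given: they have to be found in the camera images.
- case: Fixed grey gear case, an open box 160 (x) x 200 (y) x 95 mm high with low bolted foot flanges; origin at the centre of its underside on the bench, front (with the lug of the door) to its -x, z up. It may stand anywhere about the middle of the bench and turned.
- case_hinge (a point): Middle of the door's hinge axis: 72 mm behind (+x) the case's centre, 99.5 mm above its underside. The axis runs along the case's y. Site axes as the case's.
- door (a joint): Angle of the inspection door in rad: 0 shut (level), growing as its front edge rises, range 0 to 1.6. The door is a flat steel plate 200 mm wide, 8 mm thick, reaching from the hinge 152 mm to the front, its top 103.5 mm above the bench when shut. Mass about 0.6 kg (varies), nearly frictionless: it falls shut by itself.
- door_lug (a point): Grip point in the middle of the door's lug, a dark steel tongue 12 mm thick (along the hinge axis) ending in a round disc of 26 mm diameter that stands up on edge, about 42 mm in front of the door's front edge, 194 mm from the hinge axis, 3 mm above the middle plane of the plate. Pinch it across its 12 mm from above; it can pivot between the fingers as the door swings. The point turns with the door: its -x points from hinge to lug, its y lies along the hinge axis.
- pointer (a joint): Angle of the pointer arm in rad, measured like the door's and about the same axis: 0 level, growing upward; somewhere from 0.45 to 0.95 at the start. The door is in line with it when both angles are equal. Held by stiff friction: must not be moved.
- pointer_tip (a point): Centre of the 16 mm ball at the end of the slim steel pointer arm, 140 mm from the hinge axis, 112 mm to the right (-y of the case) of the door's middle. The straight arm runs from the hinge axis to here beside the right edge of the door. The point turns with the arm, its -x pointing from hinge to ball.
- saddle: Loose saddle weight, an upside-down U of steel, about 0.3 kg (varies): 38 mm across (x), 70 mm long (y, the way the channel runs), 60 mm high; two 6 mm legs with a 26 mm gap open below, crown 8 mm thick. Origin midway between the feet of the legs, z up. It starts standing on the shut door, legs down. Grip it across its 38 mm from above.
- saddle_crown (a point): Point under the middle of the saddle's crown, 52 mm above its feet; rests on the bar's top when hung.
- bar: Fixed stand-alone rail: a round level bar 16 mm in diameter and 180 mm long along the body's y on two end posts; origin on the bench under its middle, axis of the bar 140 mm above the bench.
- tape_measure: Bystander: tape measure 35x72x64 mm, loose; origin at the centre of its underside.
- piston: Bystander: light-metal engine piston, 70 mm across, 60 mm high, loose; origin at the centre of its underside.

How it is judged:
By the outcome, as a careful person would: the job done as asked, in the order asked, and still so for the second after the job is handed in, while the arm keeps its last pose, push and grip.
It also fails if it takes over 59 s, if anything falls off the work surface, if the arm or the gripper's body presses on something with over 40 N, if the wrist force passes 120 N, or if a joint passes its speed limit or range.

## Robot

A 6-joint arm with a two-finger parallel gripper is mounted at the origin on a cart in front of the work surface, level with it; the furniture and walls round the work are solid. World frame = base frame: x ahead of the robot, y to its left, z up, the work surface at z = 0. Lengths are in m, angles in rad, forces in N, time in s.
With the tool pointing down it reaches from about 0.35 to 0.775 m from the base axis. Payload 7.3 kg.
Tool frame: the origin (TCP) lies on the centre line of the jaws, within the pads' length; the fingertips stand 17 mm ahead of it and the grasp point (between the pads) lies 2 mm behind it (robot.tip_extent is the distance from the TCP to the fingertips, in m); z points along the fingers, y is the line along which they close (so a half turn about z gives the same grasp; the last joint's range is limited). The gripper opens to 92 mm and grips with 3 to 60 N. Pads are 19 mm wide; open, the fingers measure 130 mm over their backs; the gripper's body (75 mm by 190 mm) begins 47 mm behind the grasp point.
Start: joints at [-1.285, 0.342, 1.524, -0, 1.275, -0.146], TCP at [0.22, -0.477, 0.244] pointing down, gripper open.
Joint ranges: [-2.53, 2.53], [-0.77, 2.02], [0.04, 2.7], [-1, 4.14], [0.28, 2.66], [-3.11, 3.11]. Speed limits (rad/s): [2.57, 2.57, 3.14, 3.14, 3.14, 3.14].

## Interface

Orientations are given as [roll, pitch, yaw] about the fixed x, y, z axes, in that order (R = Rz(yaw) Ry(pitch) Rx(roll)).
In Python, from cell import robot gives the robot as it stands.
- The arm moves only by the tool step_arm, never from a script. Its argument "motion" is a list of rows, each a list of 2 entries, a list of its own where there are three numbers: the shift along the tool's x, y, z in units of 60 mm (1.0 is 60 mm), then the turn about the tool's z in rad. In form: [[[x, y, z], spin], ...]. A call has 1 to 10 rows; each row is the pose to reach, as a shift and turn from the pose commanded when the call began, along the tool's axes at that moment; what a row does not reach only later rows make up. A row lasts 1/8 s, in which the tool goes at most 62.5 mm and 10.7 degrees, less where a joint would pass 70% of its speed; a pose out of reach is approached as far as the arm can. A call with a gripper value outside its range is refused whole. "hand" is the closure in counts, from 0 (fully open) to 255 (shut), set as the call begins (left out, the last holds). The fingers move at their own pace and stop on an object; "squeeze" is the grip in N (left out, the last holds). Time passes only in rows, so rows that repeat a pose let the fingers close. It gives the time, the measured TCP pose, the force, the opening and the grip force at its end, in the units of the state.
- robot.observe(): the state, without advancing time (a new reading comes with each control period).
- robot.read_camera(name): name is "side" or "top" or "wrist"; returns a dict with "pixels" (480x640x3 uint8, red, green, blue), "intrinsics" (3x3 intrinsics, pixels), "xyz" and "rotation" of the camera in the world; the wrist camera has in their place "T_tool_cam" (4x4, takes a point from camera to tool coordinates, whose origin is the TCP and whose axes are the flange's). Camera axes: x right, y up, looking along -z (the intrinsics and any distortion apply to the point x, -y, -z); pixel columns grow to the right and rows downward; lengths in m; the calibration is good to about 2 mm. The wrist camera is an equidistant fisheye: a pixel r from the principal point sees the ray r / f radians off the axis. A picture is of the moment at which its call begins: read the wrist's pose just before it. There is no depth.
- robot.hand_in(): hands the job in; it is judged then, once.
The state is a dict: "time": time; "qpos": joint angles; "qvel": joint speeds; "joint_efforts": joint torques, N m; "tool_pos": TCP position; "tool_rot": TCP orientation; "contact_force": force on the tool from outside, world axes, zero at the start; "torque": the same for the moment, N m; "opening": finger opening in m; "grip_force": force on a finger pad.
Only numpy, scipy, OpenCV 4.12 (cv2) and the standard library are available. Lean on these libraries where they do the work, as an engineer would, in place of code of your own. Each camera call takes 0.05 s, during which the arm holds its last target. There are 200 camera calls.

## Working session

There is one attempt and no reset: what is moved stays moved. The work goes in short steps, Python scripts to look and compute and a tool call to move; the robot and the scene stay as the last step left them, time stands still between calls to the robot, and variables do not carry over. Pictures are saved under pics/ and viewed, at most 10 in all, crops included, and the job is handed in when it is done.

Besides the shell and the picture viewer there is one more tool, called after "Emit:" as name([rows], argument=value, ...), one row to a line, values as JSON. step_arm: Moves the arm, as the interface text tells. Its arguments: {"type":"object","properties":{"motion":{"type":"array"},"hand":{"type":"number"},"squeeze":{"type":"number"}},"required":["motion"]}

```bash
mkdir -p pics; ls; python3 - <<'E'
from cell import robot
import cv2,numpy as np
np.set_printoptions(precision=4,suppress=True)
o=robot.observe();print(o)
for n in("side","top"):
    c=robot.read_camera(n);cv2.imwrite(f"pics/{n}0.png",c["pixels"][:,:,::-1]);print(n,c["intrinsics"],c["xyz"],c["rotation"],[k for k in c])
c=robot.read_camera("wrist");print({k:c[k] for k in c if k!="pixels"})
E
```

```text
pics
{'time': 0.0, 'qpos': array([-1.285 ,  0.3427,  1.525 , -0.    ,  1.2754, -0.146 ]), 'qvel': array([ 0.0009,  0.0003, -0.    ,  0.0018,  0.0003, -0.0004]), 'joint_efforts': array([ -0.0012, -43.1239, -24.4215,   0.0716,   0.056 ,  -0.0001]), 'tool_pos': array([ 0.2196, -0.4764,  0.243 ]), 'tool_rot': array([-3.1401, -0.0002,  0.4318]), 'contact_force': array([ 0.8881,  0.3309, -0.8179]), 'torque': array([-0.0418,  0.0183,  0.0115]), 'grip_force': 0.0, 'opening': 0.09181762239414323}
side [[458.1248   0.     319.1469]
 [  0.     458.1248 240.729 ]
 [  0.       0.       1.    ]] [ 0.4981 -0.9298  0.6228] [ 0.9562  0.0029 -0.1596] ['pixels', 'intrinsics', 'xyz', 'rotation']
top [[603.4757   0.     325.1113]
 [  0.     603.4757 244.389 ]
 [  0.       0.       1.    ]] [ 0.4725 -0.1787  1.3484] [ 0.0989 -0.004  -1.5824] ['pixels', 'intrinsics', 'xyz', 'rotation']
{'intrinsics': array([[371.6483,   0.    , 314.9739],
       [  0.    , 371.6483, 237.6641],
       [  0.    ,   0.    ,   1.    ]]), 'T_tool_cam': array([[-0.0001,  0.9573,  0.2889,  0.0785],
       [ 1.    ,  0.0001,  0.0003,  0.0001],
       [ 0.0002,  0.2889, -0.9573, -0.1412],
       [ 0.    ,  0.    ,  0.    ,  1.    ]])}
```

View pics/top0.png

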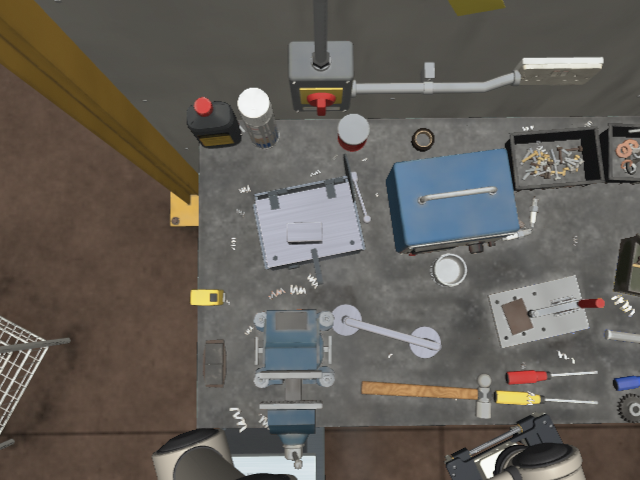

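View pics/side0.png

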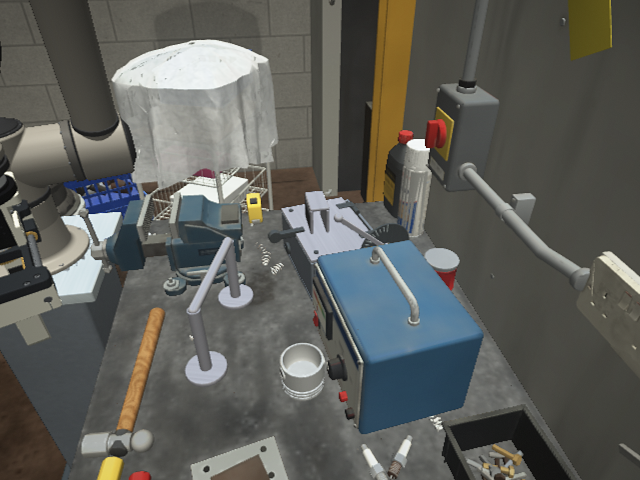

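The top view shows the case near (308,222) with its saddle at (305,232), lug (313,282) and pointer ball about (366,218). The bar runs (345,320)–(425,342), the piston is at (450,269) and the tape at (206,297). The side view shows the same layout. I'll enlarge both.

```bash
python3 - <<'E'
import cv2,numpy as np
t=cv2.imread("pics/top0.png")
cv2.imwrite("pics/tc.png",cv2.resize(t[150:360,240:450],None,fx=2.85,fy=2.85,interpolation=cv2.INTER_CUBIC))
s=cv2.imread("pics/side0.png")
cv2.imwrite("pics/sc.png",cv2.resize(s[180:400,180:430],None,fx=2.7,fy=2.7,interpolation=cv2.INTER_CUBIC))
E
cat > h.py <<'E'
import numpy as np,cv2
from scipy.spatial.transform import Rotation as R
from cell import robot
np.set_printoptions(precision=4,suppress=True)
CAM={"side":(458.1248,319.1469,240.729,[.4981,-.9298,.6228],[.9562,.0029,-.1596]),
"top":(603.4757,325.1113,244.389,[.4725,-.1787,1.3484],[.0989,-.004,-1.5824])}
def ray(n,u,v):
    f,cx,cy,p,e=CAM[n];return np.array(p),R.from_euler("xyz",e).apply([(u-cx)/f,-(v-cy)/f,-1])
def onz(n,u,v,z):
    p,d=ray(n,u,v);return p+d*(z-p[2])/d[2]
def proj(n,X):
    f,cx,cy,p,e=CAM[n];q=R.from_euler("xyz",e).inv().apply(np.asarray(X)-p)
    return np.stack([cx-f*q[...,0]/q[...,2],cy+f*q[...,1]/q[...,2]],-1)
E
```

```text
(no output)
```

View pics/tc.png

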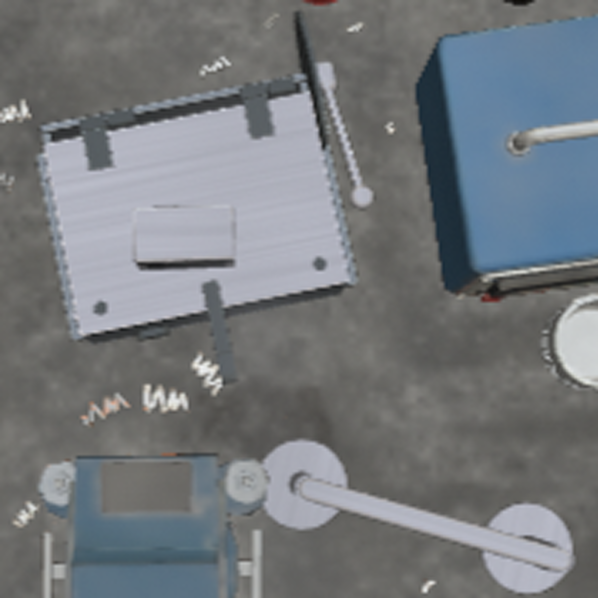

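View pics/sc.png

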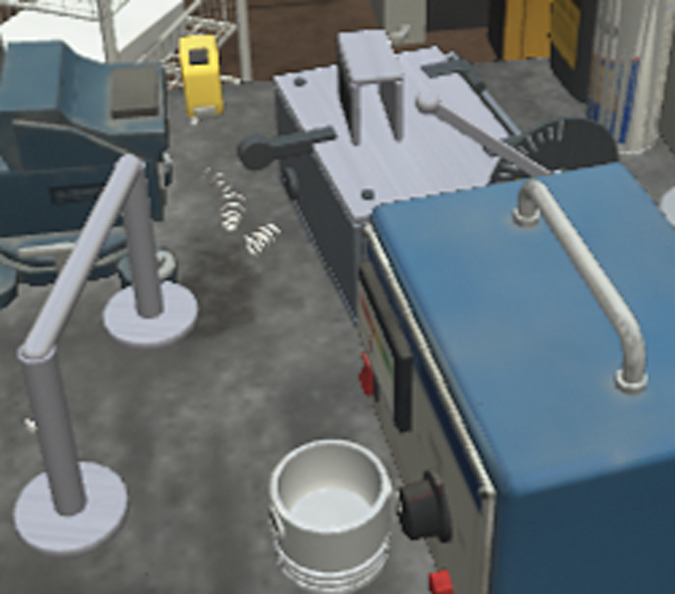

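```bash
cat > fit.py <<'E'
from h import *
from scipy.optimize import least_squares
T=lambda u,v:(240+u/2.85,150+v/2.85)
S=lambda u,v:(180+u/2.7,180+v/2.7)
def body(p,L):
    c,s=np.cos(p[2]),np.sin(p[2]);x,y,z=L;return [p[0]+c*x-s*y,p[1]+s*x+c*y,z]
def fit(obs,p0,n=3):
    f=lambda p:np.concatenate([proj(c,body(p,L(p)if callable(L) else L))-uv for c,uv,L in obs])
    r=least_squares(f,p0,loss="soft_l1");print(r.x,"\n",r.fun.reshape(-1,2).round(1).tolist());return r.x
if __name__=="__main__":
    case=fit([("top",T(78,337),(-.08,.1,.1)),("top",T(355,287),(-.08,-.1,.1)),("top",T(229,381),(-.135,0,.1025)),
     ("side",S(253,151),(-.122,0,.1025)),("side",S(275,76),(-.08,.1,.1035)),("side",S(360,220),(-.08,-.1,.1035))],[.55,-.1,.2])
    tip=lambda p:(.072-.14*np.cos(p[3]),-.112,.0995+.14*np.sin(p[3]))
    c=case
    g=least_squares(lambda a:np.concatenate([proj("top",body(c,tip([0,0,0,a[0]])))-T(362,196),proj("side",body(c,tip([0,0,0,a[0]])))-S(428,102)]),[.7]);print("pointer",g.x,g.fun)
    x2=.5*(.038);z=.1635
    sad=fit([("top",T(134,206),(x2,.035,z)),("top",T(236,207),(x2,-.035,z)),("top",T(236,262),(-x2,-.035,z)),("top",T(134,262),(-x2,.035,z))
     ,("side",S(338,33),(-x2,.035,z)),("side",S(405,73),(x2,-.035,z)),("side",S(350,82),(-x2,-.035,z))],[.55,-.1,.0])
    bar=fit([("top",T(300,485),(0,.09,.14)),("top",T(570,557),(0,-.09,.14)),("side",S(131,160),(0,.09,.143)),("side",S(37,352),(0,-.09,.143))],[.35,-.25,-.2])
    for n,u,v in [("top",450,269)]:print("piston",onz(n,u,v,.06))
    print("tape",onz("top",206,297,.06)); 
    print("lug",body(case,(-.122,0,.1025)),"sad mid case frame", )
    for u,v in [(415,250),(388,165)]:print("box?",onz("top",u,v,0))
    print("fixture box near top", onz("top",405,240,.2))
E
python3 fit.py
```

```text
[ 0.6472 -0.1522  0.1691] 
 [[1.0, -1.7], [-1.3, -1.4], [0.3, 0.3], [0.2, 0.6], [-0.6, -0.1], [-4.1, -0.5]]
pointer [0.7543] [ 0.8569 -0.4372 -0.6771 -0.2667]
[ 0.6162 -0.1455  0.0061] 
 [[0.2, -0.1], [-0.2, -1.0], [0.1, -1.3], [0.5, -0.7], [-1.3, -0.4], [-1.6, 0.6], [-0.7, -1.0]]
[ 0.4157 -0.318  -0.285 ] 
 [[4.2, -0.3], [-3.0, -0.8], [-0.7, 1.6], [-0.3, -0.8]]
piston [ 0.5444 -0.4518  0.06  ]
tape [0.4907 0.0691 0.06  ]
lug [np.float64(0.5269122629323827), np.float64(-0.1727832892446159), 0.1025] sad mid case frame
box? [ 0.5913 -0.3873  0.    ]
box? [ 0.7862 -0.3309  0.    ]
fixture box near top [ 0.5931 -0.3377  0.2   ]
```

Emit:
step_arm([
  [[0.4,-0.11,-0.15],-0.06],
  [[1.25,-0.34,-0.3],-0.17],
  [[2.24,-0.61,-0.43],-0.31],
  [[3.24,-0.88,-0.43],-0.45],
  [[4.23,-1.15,-0.43],-0.58],
  [[5.23,-1.41,-0.43],-0.72],
  [[6.22,-1.68,-0.43],-0.86],
  [[7.14,-1.93,-0.43],-0.98],
  [[7.88,-2.13,-0.43],-1.09],
  [[8.3,-2.25,-0.43],-1.145],
], hand=0)

```text
time: 1.4
tool_pos: [0.6169, -0.1437, 0.2687]
tool_rot: [-3.141, -0.001, 1.581]
contact_force: [-0.1, -0.7, 0.3]
opening: 0.0918
grip_force: 0.0
```

Emit:
step_arm([
  [[0,0,0],0],
  [[0,0,0],0],
])

```text
time: 1.65
tool_pos: [0.615, -0.1462, 0.2691]
tool_rot: [-3.141, 0.0, 1.576]
contact_force: [-0.3, -0.1, 0.2]
opening: 0.0918
grip_force: 0.0
```

```bash
cat >> h.py <<'E'
TC=np.array([[-.0001,.9573,.2889,.0785],[1,.0001,.0003,.0001],[.0002,.2889,-.9573,-.1412],[0,0,0,1]])
WF,WX,WY=371.6483,314.9739,237.6641
def wcam(pose):
    M=np.eye(4);M[:3,:3]=R.from_euler("xyz",pose[3:]).as_matrix();M[:3,3]=pose[:3];return M@TC
def wonz(pose,u,v,z):
    M=wcam(pose);dx,dy=u-WX,v-WY;r=np.hypot(dx,dy);a=r/WF
    d=M[:3,:3]@np.array([np.sin(a)*dx/max(r,1e-9),-np.sin(a)*dy/max(r,1e-9),-np.cos(a)]);p=M[:3,3];return p+d*(z-p[2])/d[2]
def wproj(pose,X):
    M=wcam(pose);q=M[:3,:3].T@(np.asarray(X)-M[:3,3]);a=np.arctan2(np.hypot(q[0],q[1]),-q[2]);r=np.hypot(q[0],q[1])
    return np.array([WX+WF*a*q[0]/r,WY-WF*a*q[1]/r])
def snap(fn,crop=None,k=1):
    o=robot.observe();P=np.r_[o["tool_pos"],o["tool_rot"]];c=robot.read_camera("wrist")["pixels"][:,:,::-1]
    if crop: c=c[crop[1]:crop[3],crop[0]:crop[2]]
    cv2.imwrite(fn,cv2.resize(c,None,fx=k,fy=k,interpolation=cv2.INTER_CUBIC));print(o["time"],P.tolist(),o["contact_force"]);return P
E
python3 -c "
from h import *
P=snap('pics/w1.png')
for X in [(.6352,-.1105,.1635),(.6352,-.1805,.1635),(.597,-.1105,.1635),(.597,-.1805,.1635)]:print(wproj(P,X))
"
```

```text
1.65 [0.6149570443975263, -0.14621999554015425, 0.2691422795172139, -3.140506418539238, 0.00010375581539112666, 1.5758489450742355] [-0.2621 -0.1448  0.2078]
[345.3833 192.7493]
[342.5955 288.0425]
[288.6817 192.4395]
[290.2075 287.8001]
```

View pics/w1.png

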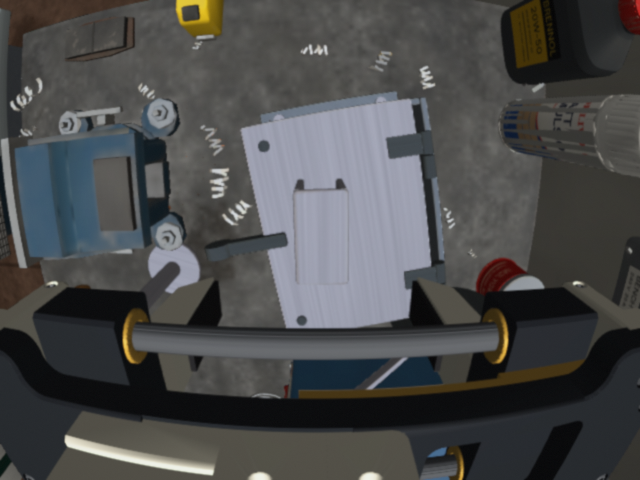

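The wrist view shows the saddle's crown at (295..348, 190..284), square to the fingers and about 3 mm to +x of their centre. The lug is at (215,248).

Emit:
step_arm([
  [[0.03,0.06,0.25],0],
  [[0.03,0.06,0.75],0],
  [[0.03,0.06,1.25],0],
  [[0.03,0.06,1.7],0],
  [[0.03,0.06,2.0],0],
  [[0.03,0.06,2.15],0],
  [[0.03,0.06,2.18],0],
  [[0.03,0.06,2.18],0],
])

```text
time: 2.7
tool_pos: [0.6194, -0.1442, 0.1393]
tool_rot: [3.141, 0.0, 1.577]
contact_force: [-0.6, -0.2, -0.1]
opening: 0.0919
grip_force: 0.0
```

Emit:
step_arm([
  [[0,0,0],0],
  [[0,0,0],0],
  [[0,0,0],0],
  [[0,0,0],0],
  [[0,0,0],0],
  [[0,0,0],0],
  [[0,0,0],0],
  [[0,0,0],0],
], hand=255, squeeze=25)

```text
time: 3.7
tool_pos: [0.6191, -0.144, 0.1387]
tool_rot: [-3.142, 0.0, 1.577]
contact_force: [-0.5, 1.3, 0.2]
opening: 0.0379
grip_force: 24.9
```

Emit:
step_arm([
  [[0,0,-0.15],0],
  [[0,0,-0.6],0],
  [[0,0,-1.2],0],
  [[0,0,-1.8],0],
  [[-0.1,-0.12,-2.3],0.01],
  [[-0.45,-0.53,-2.52],0.05],
  [[-0.95,-1.13,-2.52],0.1],
  [[-1.5,-1.77,-2.52],0.15],
  [[-2.05,-2.42,-2.52],0.21],
  [[-2.5,-2.95,-2.52],0.26],
])

```text
time: 4.95
tool_pos: [0.4413, -0.2959, 0.2902]
tool_rot: [-3.141, 0.0, 1.315]
contact_force: [-0.7, 0.2, -4.1]
opening: 0.038
grip_force: 24.9
```

Emit:
step_arm([
  [[-0.23,-0.4,0],0.02],
  [[-0.23,-0.55,0],0.03],
  [[-0.23,-0.58,0],0.03],
  [[-0.23,-0.58,0],0.03],
])

```text
time: 5.45
tool_pos: [0.4066, -0.2992, 0.2901]
tool_rot: [3.141, 0.0, 1.288]
contact_force: [0.7, -0.6, -3.8]
opening: 0.0378
grip_force: 24.9
```

```bash
python3 -c "
from h import *
P=snap('pics/w2.png')
for s in (.09,.05,-.09):print(wproj(P,(.4157+s*np.sin(.285),-.318+s*np.cos(.285),.148)))
"
```

```text
5.45 [0.4065707735287192, -0.2991868198231114, 0.2900905700108156, 3.140988403264144, 3.9414767192491595e-05, 1.2880231687114119] [ 0.674  -0.5561 -3.7948]
[333.6806 134.0836]
[333.1708 186.0561]
[330.2467 342.7627]
```

View pics/w2.png

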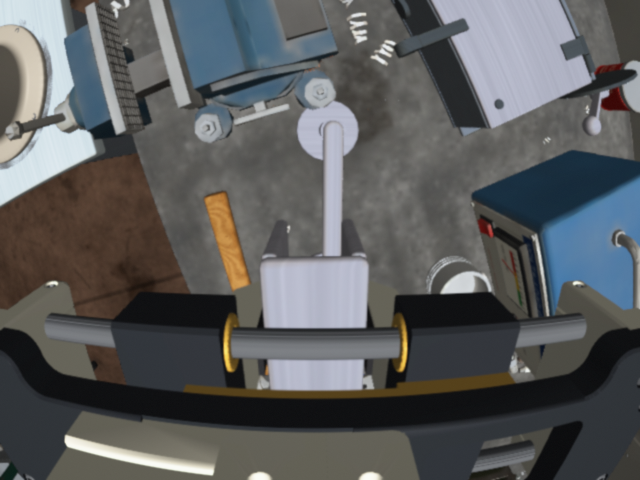

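The bar runs vertically in the image, centred at u=333 at both v=135 and v=245. This agrees with the fit. The saddle's crown is centred at 315, so I need to shift 14 mm along tool +y.

Emit:
step_arm([
  [[-0.05,0.05,0.1],0],
  [[-0.15,0.15,0.4],0],
  [[-0.22,0.235,0.8],0],
  [[-0.22,0.235,1.2],0],
  [[-0.22,0.235,1.45],0],
  [[-0.22,0.235,1.5],0],
  [[-0.22,0.235,1.5],0],
])

```text
time: 6.38
tool_pos: [0.416, -0.3165, 0.2004]
tool_rot: [3.141, 0.0, 1.287]
contact_force: [0.1, -0.3, -3.6]
opening: 0.0379
grip_force: 24.9
```

Emit:
step_arm([
  [[0,0,0.1],0],
  [[0,0,0.3],0],
  [[0,0,0.5],0],
  [[0,0,0.65],0],
  [[0,0,0.75],0],
  [[0,0,0.8],0],
  [[0,0,0.8],0],
])

```text
time: 7.25
tool_pos: [0.4157, -0.3163, 0.1519]
tool_rot: [3.142, 0.0, 1.287]
contact_force: [-0.1, -0.0, -3.8]
opening: 0.0379
grip_force: 24.9
```

```bash
python3 -c "
from h import *
o=robot.observe();print(o['tool_pos'],o['contact_force'])
p=o['tool_pos']-[.4157,-.318,0];print(p@[.96,-.281,0],p@[.281,.96,0])
s=robot.read_camera('side')['pixels'][:,:,::-1];cv2.imwrite('pics/s1.png',cv2.resize(s[150:350,150:400],None,fx=2.7,fy=2.7))
"
```

```text
[ 0.4157 -0.3163  0.1519] [-0.0559 -0.0299 -3.8251]
-0.0004326216669900268 0.00165077693598283
```

View pics/s1.png

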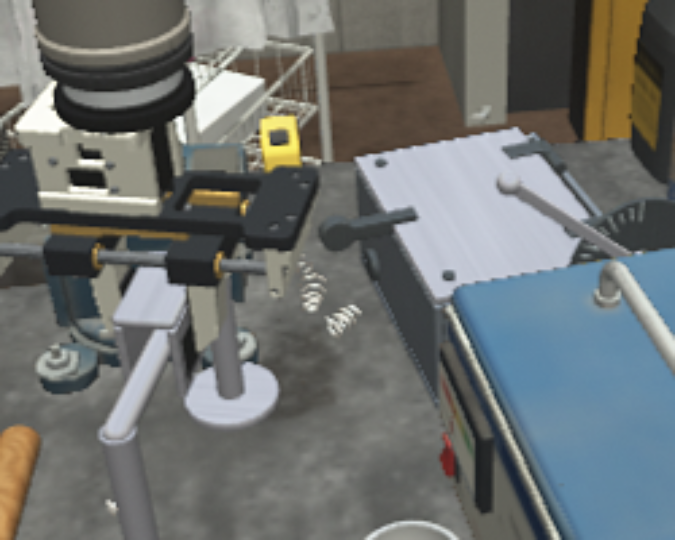

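The saddle straddles the bar, crown at about (150,305) in the crop, and the force shows no contact. I'll lower the last 20 mm until the crown rests on the bar.

Emit:
step_arm([
  [[0,0,0.1],0],
  [[0,0,0.22],0],
  [[0,0,0.31],0],
  [[0,0,0.34],0],
  [[0,0,0.345],0],
  [[0,0,0.345],0],
])

```text
time: 8.05
tool_pos: [0.4158, -0.3164, 0.1313]
tool_rot: [3.141, 0.0, 1.287]
contact_force: [-0.6, -0.0, -2.3]
opening: 0.0381
grip_force: 24.9
```

Emit:
step_arm([
  [[0,0,0.008],0],
  [[0,0,0.015],0],
  [[0,0,0.015],0],
])

```text
time: 8.43
tool_pos: [0.4159, -0.3164, 0.1311]
tool_rot: [3.141, 0.001, 1.287]
contact_force: [-2.3, 2.1, 6.8]
opening: 0.0381
grip_force: 24.9
```

Emit:
step_arm([
  [[0,0,-0.008],0],
  [[0,0,-0.008],0],
  [[0,0,-0.008],0],
  [[0,0,-0.008],0],
  [[0,0,-0.008],0],
  [[0,0,-0.008],0],
  [[0,0,-0.008],0],
  [[0,0,-0.008],0],
], hand=0)

```text
time: 9.43
tool_pos: [0.4157, -0.3163, 0.1308]
tool_rot: [3.142, 0.0, 1.287]
contact_force: [-0.0, 0.2, -0.8]
opening: 0.0921
grip_force: 0.0
```

Emit:
step_arm([
  [[0,0,-0.15],0],
  [[0,0,-0.5],0],
  [[0,0,-1.0],0],
  [[0,0,-1.5],0],
  [[0,0,-1.9],0],
  [[0,0,-2.0],0],
])

```text
time: 10.18
tool_pos: [0.4162, -0.3167, 0.2528]
tool_rot: [3.138, 0.002, 1.287]
contact_force: [-0.5, -0.1, -0.1]
opening: 0.0916
grip_force: 0.0
```

```bash
python3 -c "
from h import *
o=robot.observe();p,y=o['tool_pos'],o['tool_rot'][2];print(p,y)
d=np.array([.5269,-.1728,.23])-p
print(np.array([d[0]*np.cos(y)+d[1]*np.sin(y),d[0]*np.sin(y)-d[1]*np.cos(y),-d[2]])/.06, y-.169)
"
```

```text
[ 0.4162 -0.3167  0.2528] 1.2868134436089893
[2.8195 1.0992 0.3805] 1.1178134436089893
```

Emit:
step_arm([
  [[0.12,0.05,0],0.06],
  [[0.4,0.16,0],0.2],
  [[0.8,0.31,0],0.35],
  [[1.2,0.47,0.05],0.5],
  [[1.6,0.62,0.1],0.65],
  [[2.0,0.78,0.15],0.8],
  [[2.4,0.94,0.2],0.95],
  [[2.7,1.05,0.2],1.06],
  [[2.82,1.1,0.2],1.118],
  [[2.82,1.1,0.2],1.118],
])

```text
time: 11.42
tool_pos: [0.5264, -0.1718, 0.238]
tool_rot: [-3.141, 0.001, 0.17]
contact_force: [-0.2, -0.6, -0.4]
opening: 0.0921
grip_force: 0.0
```

Emit:
step_arm([
  [[0,0,0],0],
  [[0,0,0],0],
])

```text
time: 11.68
tool_pos: [0.5262, -0.1727, 0.2387]
tool_rot: [-3.142, 0.0, 0.169]
contact_force: [0.3, 1.0, -0.2]
opening: 0.0918
grip_force: 0.0
```

```bash
python3 -c "
from h import *
from fit import body
P=snap('pics/w3.png')
c=(.6472,-.1522,.1691)
for L in [(-.122,0,.1155),(-.135,0,.1025),(-.109,0,.1155),(-.08,.1,.1035),(-.08,-.1,.1035)]:print(wproj(P,body(c,L)))
s=robot.read_camera('side')['pixels'][:,:,::-1];cv2.imwrite('pics/s2.png',cv2.resize(s[180:400,150:400],None,fx=2.7,fy=2.7))
"
```

```text
11.675 [0.526153022491288, -0.17271798364616375, 0.23865855651890547, -3.1415322342308123, 0.00031440988561848293, 0.16880762857413933] [ 0.3056  1.0071 -0.2496]
[315.1279 234.9627]
[315.1301 246.1748]
[315.1229 217.926 ]
[186.4833 178.9623]
[443.7379 178.8626]
```

View pics/w3.png

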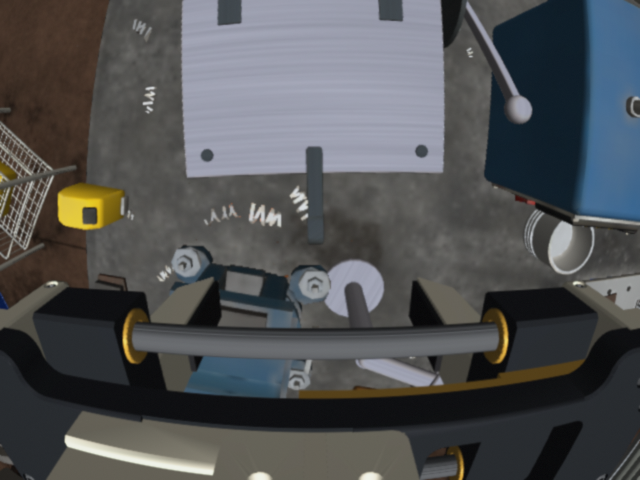

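View pics/s2.png

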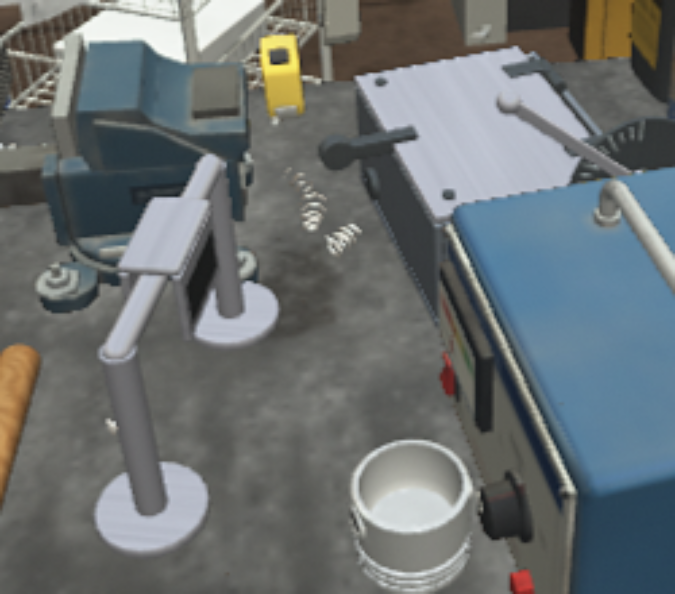

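The wrist view shows the door's front corners at (188,177) and (443,172), the lug tongue at (314,148)–(316,243) and the pointer ball at (516,109). The side view shows the saddle hanging alone on the bar. I'll refit the case with these points.

```bash
cat > fit2.py <<'E'
from h import *
from fit import body,T,S
from scipy.optimize import least_squares
P=[0.526153,-0.172718,0.238659,-3.141532,.000314,.168808]
front=(-.135,0,.1025)
obs=[("top",T(78,337),(-.08,.1,.1)),("top",T(355,287),(-.08,-.1,.1)),("top",T(229,381),front),
 ("side",S(253,151),(-.122,0,.1025)),("side",S(275,76),(-.08,.1,.1035)),
 ("w",(188,177),(-.08,.1,.1)),("w",(443,172),(-.08,-.1,.1)),("w",(315.7,243),front),
 ("top",T(362,196),"tip"),("side",S(428,102),"tip"),("w",(516,109),"tip")]
def f(p):
    r=[]
    for c,uv,L in obs:
        if L=="tip":L=(.072-.14*np.cos(p[3]),-.112,.0995+.14*np.sin(p[3]))
        X=np.array(body(p,L));r.append(((wproj(P,X) if c=="w" else proj(c,X))-uv)*(1.,1.))
    return np.concatenate(r)
r=least_squares(f,[.647,-.152,.17,.75],loss="soft_l1");print(r.x,r.fun.reshape(-1,2).round(1).tolist());c=r.x
print("lug",body(c,(-.122,0,.1025)));
J=np.linalg.inv(r.jac.T@r.jac);print("sd/px",np.sqrt(np.diag(J)))
E
python3 fit2.py
```

```text
[ 0.6494 -0.1495  0.1904  0.7261] [[0.7, -1.9], [-2.0, -3.6], [0.3, -1.0], [1.5, 0.5], [-0.4, -0.3], [-0.8, 0.7], [-1.1, 0.2], [0.2, -0.0], [-0.3, -1.3], [0.2, 0.4], [0.8, 0.6]]
lug [np.float64(0.5295845436925678), np.float64(-0.17257976795849175), 0.1025]
sd/px [0.0005 0.0006 0.0049 0.0077]
```

```bash
python3 -c "
from h import *
P=[0.526153,-0.172718,0.238659,-3.141532,.000314,.168808]
for u,v,z in [(190,248,.03),(320,268,.03),(245,268,.12),(355,262,0)]:print(wonz(P,u,v,z))
# top view vise front edge
for u,v in [(292,310),(268,318),(330,318)]:print('top',onz('top',u,v,.12),onz('top',u,v,.03))
"
```

```text
[ 0.4667 -0.052   0.03  ]
[ 0.4687 -0.1876  0.03  ]
[ 0.4935 -0.1243  0.12  ]
[ 0.4704 -0.2267  0.    ]
top [ 0.4617 -0.1165  0.12  ] [ 0.4609 -0.1119  0.03  ]
top [ 0.4462 -0.0679  0.12  ] [ 0.4442 -0.0598  0.03  ]
top [ 0.4447 -0.1932  0.12  ] [ 0.4427 -0.1942  0.03  ]
```

Emit:
step_arm([
  [[0.05,0.005,0.15],-0.016],
  [[0.055,0.005,0.5],-0.016],
  [[0.055,0.005,0.9],-0.016],
  [[0.055,0.005,1.2],-0.016],
  [[0.055,0.005,1.3],-0.016],
])

```text
time: 12.4
tool_pos: [0.5291, -0.1718, 0.1592]
tool_rot: [-3.14, 0.002, 0.185]
contact_force: [-0.1, 0.5, 0.5]
opening: 0.0919
grip_force: 0.0
```

Emit:
step_arm([
  [[0,0,0.3],0],
  [[0,0,0.6],0],
  [[0,0,0.85],0],
  [[0,0,0.97],0],
  [[0,0,0.99],0],
  [[0,0,0.99],0],
])

```text
time: 13.15
tool_pos: [0.5301, -0.1722, 0.1019]
tool_rot: [3.141, -0.001, 0.185]
contact_force: [-1.0, 0.2, -0.7]
opening: 0.0919
grip_force: 0.0
```

Emit:
step_arm([
  [[0,0,0],0],
  [[0,0,0],0],
  [[0,0,0],0],
  [[0,0,0],0],
  [[0,0,0],0],
  [[0,0,0],0],
  [[0,0,0],0],
  [[0,0,0],0],
  [[0,0,0],0],
  [[0,0,0],0],
], hand=255, squeeze=20)

```text
time: 14.4
tool_pos: [0.5298, -0.1723, 0.1014]
tool_rot: [3.141, -0.0, 0.185]
contact_force: [0.9, -0.6, -0.7]
opening: 0.012
grip_force: 20.0
```

Emit:
step_arm([
  [[0.002,0,-0.08],0],
  [[0.007,0,-0.16],0],
  [[0.021,0,-0.323],0],
  [[0.044,0,-0.483],0],
  [[0.074,0,-0.641],0],
  [[0.113,0,-0.798],0],
  [[0.159,0,-0.953],0],
  [[0.214,0,-1.106],0],
  [[0.259,0,-1.22],0],
  [[0.275,0,-1.255],0],
])

```text
time: 15.65
tool_pos: [0.5461, -0.1692, 0.1771]
tool_rot: [3.141, -0.0, 0.185]
contact_force: [1.2, -4.4, -4.0]
opening: 0.0114
grip_force: 20.0
```

Emit:
step_arm([
  [[0.033,0.002,-0.073],0],
  [[0.069,0.004,-0.146],0],
  [[0.145,0.006,-0.289],0],
  [[0.228,0.008,-0.428],0],
  [[0.318,0.01,-0.562],0],
  [[0.375,0.01,-0.64],0],
  [[0.415,0.01,-0.692],0],
  [[0.415,0.01,-0.692],0],
])

```text
time: 16.65
tool_pos: [0.5704, -0.1646, 0.2183]
tool_rot: [-3.141, 0.0, 0.185]
contact_force: [-2.3, 0.8, -1.1]
opening: 0.0117
grip_force: 20.0
```

```bash
python3 -c "
from h import *
P=snap('pics/w4.png')
s=robot.read_camera('side')['pixels'][:,:,::-1];cv2.imwrite('pics/s3.png',s)
t=robot.read_camera('top')['pixels'][:,:,::-1]
w=cv2.imread('pics/w4.png')
S=cv2.resize(s[150:350,230:400],None,fx=3,fy=3,interpolation=cv2.INTER_CUBIC)
W=cv2.resize(w[0:350,100:600],(290,203));Tt=cv2.resize(t[160:300,240:380],(290,290),interpolation=cv2.INTER_CUBIC)
a=np.zeros((600,800,3),np.uint8);a[:,:510]=S;a[:203,510:]=W;a[210:500,510:]=Tt
cv2.imwrite('pics/m.png',a)
"
```

```text
16.65 [0.5704403577246536, -0.16459516430908272, 0.21828204893072528, -3.1408220420245287, 0.0004058252050289646, 0.1850144384335517] [-2.2647  0.7837 -1.0907]
```

Emit:
step_arm([
  [[0.04,0,-0.05],0],
  [[0.082,0,-0.1],0],
  [[0.13,0,-0.155],0],
  [[0.165,0,-0.195],0],
  [[0.178,0,-0.209],0],
  [[0.178,0,-0.209],0],
  [[0.178,0,-0.209],0],
])

```text
time: 17.68
tool_pos: [0.5812, -0.1626, 0.2308]
tool_rot: [-3.141, -0.0, 0.185]
contact_force: [-2.7, 4.5, -2.0]
opening: 0.0122
grip_force: 20.0
```

```bash
python3 -c "
from h import *
from fit import body
P=snap('pics/w5.png')
s=robot.read_camera('side')['pixels'][:,:,::-1];cv2.imwrite('pics/s4.png',s)
w=cv2.imread('pics/w5.png')
c=(.6494,-.1495,.1904)
def pr(y,r,a,h=0):
    X=np.array(body(c,(.072-r*np.cos(a)+h*np.sin(a),y,.0995+r*np.sin(a)+h*np.cos(a))));return proj('side',X).round(1),wproj(P,X).round(1)
print('ball',pr(-.112,.14,.735),'corner top',pr(-.1,.152,.735,.004),'bot',pr(-.1,.152,.735,-.004),'left top',pr(.1,.152,.735,.004))
print('hinge',pr(-.112,0,0))
S=cv2.resize(s[150:270,270:400],None,fx=4,fy=4,interpolation=cv2.INTER_CUBIC)
b=pr(-.112,.14,.735)[1].astype(int);x0=min(b[0]-70,640-140);y0=max(b[1]-75,0)
W=cv2.resize(w[y0:y0+150,x0:x0+140],None,fx=2,fy=2,interpolation=cv2.INTER_CUBIC)
a=np.zeros((600,800,3),np.uint8);a[:480,:520]=S;a[:300,520:]=W[:, :280];a[310:550,520:]=cv2.resize(w,(280,240))
cv2.imwrite('pics/m2.png',a);print(x0,y0)
"
```

```text
17.675 [0.5811760787381319, -0.162565632276442, 0.23084989071075449, -3.1408216092067587, -3.305333938929955e-05, 0.1850579582984455] [-2.6956  4.5302 -1.994 ]
ball (array([339.2, 217.7]), array([519. , 213.9])) corner top (array([333.5, 209.6]), array([508.7, 230.2])) bot (array([330.6, 213. ]), array([502.3, 236.9])) left top (array([298.3, 162.8]), array([121.3, 232.2]))
hinge (array([388. , 248.8]), array([462.1,  53.3]))
449 138
```

View pics/m2.png

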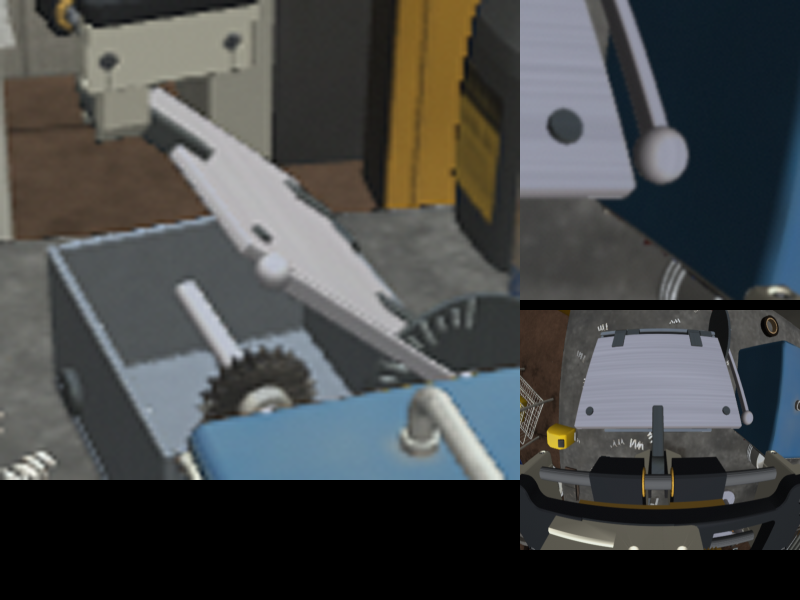

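Side crop (left): ball at (274,268), i.e. (338.5,217.0) in the image, and lower right door corner at about (240,250). Wrist crop (right): ball at about (520,215.5), door corner at about (505,231). The two look nearly in line. I'll refit all views jointly.

```bash
cat > fit3.py <<'E'
from fit2 import *
P2=[0.58117608,-0.16256563,0.23084989,-3.1408216,-.000033,.185058]
def loc(y,r,a,h=0):return (.072-r*np.cos(a)+h*np.sin(a),y,.0995+r*np.sin(a)+h*np.cos(a))
def g(p,extra=True):
    e=[f(p)]
    X=np.array(body(p,loc(-.112,.14,p[3])))
    e+= [proj("side",X)-(338.5,217.),wproj(P2,X)-(520,215.5)]
    X=np.array(body(p,loc(-.1,.152,p[4],-.004)));e+=[proj("side",X)-(330,212.7),wproj(P2,X)-(501.5,235.7)]
    L=np.array(body(p,loc(0,.194,p[4],.003)));e.append((L-(np.array(P2[:3])+[0,0,.0011]))/[.002,.001,.001])
    return np.concatenate(e)
r=least_squares(g,[.649,-.15,.19,.73,.735],loss="soft_l1");print(r.x);print(r.fun.reshape(-1,1)[22:].ravel().round(1),r.fun[16:22].round(1))
C=np.linalg.inv(r.jac.T@r.jac);print("sd/px",np.sqrt(np.diag(C)),"sd diff",np.sqrt(C[3,3]+C[4,4]-2*C[3,4]))
# ball-only alpha from each view given pose
for n,q in(("side0",lambda X:proj("side",X)-S(428,102)),("side",lambda X:proj("side",X)-(338.5,217.)),("top",lambda X:proj("top",X)-T(362,196)),("w3",lambda X:wproj(P,X)-(516,109)),("w5",lambda X:wproj(P2,X)-(520,215.5))):
    k=least_squares(lambda a:q(np.array(body(r.x,loc(-.112,.14,a[0])))),[.73]);print(n,k.x,k.fun.round(1),"px/rad",np.linalg.norm(k.jac).round(0))
E
python3 fit3.py
```

```text
[ 0.6494 -0.1495  0.1904  0.7261] [[0.7, -1.9], [-2.0, -3.6], [0.3, -1.0], [1.5, 0.5], [-0.4, -0.3], [-0.8, 0.7], [-1.1, 0.2], [0.2, -0.0], [-0.3, -1.3], [0.2, 0.4], [0.8, 0.6]]
lug [np.float64(0.5295845436925678), np.float64(-0.17257976795849175), 0.1025]
sd/px [0.0005 0.0006 0.0049 0.0077]
[ 0.6493 -0.1495  0.1894  0.7293  0.7364]
[ 0.3  1.  -1.7 -0.6  0.6  0.2  0.9  1.3 -0.1 -0.1  0.1] [-0.4 -1.4  0.3  0.2  1.   0.3]
sd/px [0.0005 0.0005 0.0045 0.0068 0.0052] sd diff 0.00785893462509703
side0 [0.7292] [0.3 0.2] px/rad 79.0
side [0.7365] [0.7 0.6] px/rad 79.0
top [0.7036] [-0.2  0. ] px/rad 53.0
w3 [0.7283] [0.9 0.5] px/rad 194.0
w5 [0.7336] [-1.2 -1.1] px/rad 165.0
```

Emit:
step_arm([
  [[-0.004,-0.003,0.005],0],
  [[-0.008,-0.006,0.01],0],
  [[-0.008,-0.006,0.01],0],
  [[-0.008,-0.006,0.01],0],
  [[-0.008,-0.006,0.01],0],
  [[-0.008,-0.006,0.01],0],
  [[-0.008,-0.006,0.01],0],
  [[-0.008,-0.006,0.01],0],
])

```text
time: 18.77
tool_pos: [0.5807, -0.1627, 0.2304]
tool_rot: [-3.142, -0.001, 0.185]
contact_force: [-2.0, 5.6, -1.6]
opening: 0.0119
grip_force: 20.0
```

```bash
python3 -c "
from h import *
o=robot.observe();print(o['time'],o['tool_pos'],o['contact_force'],o['grip_force'],abs(o['qvel']).max())
s=robot.read_camera('side')['pixels'][:,:,::-1].astype(int);a=cv2.imread('pics/s2.png');b=cv2.imread('pics/s4.png').astype(int)
s0=cv2.resize(s[180:400,150:400].astype('uint8'),None,fx=2.7,fy=2.7).astype(int)
d=abs(s0-a).max(2);print('bar/saddle region change',d[180:560,90:250].mean(),'piston',d[440:590,350:470].mean(),'tape',d[40:115,258:300].mean(),'pointer ball',d[85:115,495:520].mean())
print(robot.hand_in())
"
```

```text
18.775 [ 0.5807 -0.1627  0.2304] [-2.0314  5.5664 -1.6329] 20.000386470928788 0.0008489372176061914
bar/saddle region change 1.0205098684210527 piston 1.0801666666666667 tape 0.9533333333333334 pointer ball 21.622666666666667
the job is handed in; nothing more can be done
None
```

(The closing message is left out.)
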